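Free a locked centrifuge lid with the release dowel

TASK

The bench centrifuge has lost power with its lid locked. Take the steel dowel out of the rack, push it down through the small release hole in the centrifuge's deck until the latch underneath lets go and the lid springs ajar, then put the dowel back upright, fully home, in the rack socket it came from. Press gently, feeling your way, for the latch sits at an unknown depth and must not be forced against its stop; and leave everything else on the bench where it is.

Things in the scene. Friction and masses are not known exactly. Their poses are not given: they have to be found in the camera images.
- dowel_center (a point): plain round steel dowel, 10 mm diameter, 160 mm long, about 90 g, slightly chamfered ends; this point is its centre, 80 mm above its lower end; z runs up along the dowel. At the start it stands upright in one of the rack's three sockets (which one varies), its lower end 20 mm above the table, its upper 120 mm sticking out above the rack: it is far taller than the two tubes beside it
- dowel_tip (a point): centre of the dowel's lower end face, 80 mm below its centre
- rack: fixed grey plastic block, 70 mm (its x) by 150 mm (its y) by 60 mm high, origin at the centre of its underside on the table, z up. Three vertical round sockets of 12.5 mm diameter and 40 mm depth with 3 mm chamfered mouths, at y = -45, 0 and +45 mm; socket floor 20 mm above the table. One holds the dowel, the others a capped tube each that rises 26 mm above the block
- centrifuge: fixed white bench centrifuge, 220 mm wide (its y), from 50 mm in front of the release hole to 237 mm beyond it (its x, towards the lid); level deck 120 mm above the table; origin on the table right under the release hole, z up
- release_hole (a point): centre of the mouth of the release hole, level with the deck. The hole is vertical, round, 12.5 mm in diameter with a 3 mm chamfer, through the 8 mm thick deck; the space below is open. x points from the hole to the lid (lid's front edge 57 mm away), z up
- latch: steel spring latch; origin on its pin, 30 mm beyond the hole, 75 mm above the table. Its flat 24 mm pad lies under the hole, 22 to 38 mm below the deck top: different each start, not measured, to be found by feel. It resists with 3 to 4 N at touch, rising to 5 to 9 N, frees the lid after 5 to 7 mm and has a hard stop at about 9.5 mm, where force climbs steeply; more than 20 N harms it
- lid (a joint): lid angle, rad: 0 shut and locked, positive opens upward about a hinge at the far end, 215 mm from the hole. Once the latch lets go a weak spring raises it to about 0.4 (front edge some 60 mm up) within about half a second, and it stays there
- lid_front (a point): middle of the upper front edge of the grey lid (158 mm long, 214 mm wide, 22 mm thick), 124 mm above the table when shut
- tube_a: bystander: capped clear tube in a rack socket, 66 mm long, cap 16 mm wide; origin at its lower end
- tube_b: bystander: the same as tube_a, in another socket
- jar: bystander: glass jar with a white cap, 64 mm wide, 85 mm high, standing; origin under its centre
- vial_a: bystander: small glass cup, 26 mm wide, 32 mm high; origin under its centre
- vial_b: bystander: the same as vial_a
- tape: bystander: roll of paper tape lying flat, 50 mm wide, 20 mm high; origin under its centre
- slide_box: bystander: small blue box, 80 x 30 x 28 mm; origin under its centre

How it is judged (in metres and radians):
On the way, in this order (a step that is already met when the one before it is completed fails the run):
1. the dowel is lifted clear of the rack (height (world z) of dowel_tip above 0.075 m), for 0.1 s.
2. the dowel's tip is down through the deck in the release hole while the lid is still locked (z of dowel_tip in the frame of release_hole below -0.015 m and horizontal distance between dowel_tip and release_hole below 0.008 m and value of joint lid below 0.05 rad), for 0.05 s.
3. the lid has sprung ajar with the dowel still in the hole (z of dowel_tip in the frame of release_hole below -0.006 m and horizontal distance between dowel_tip and release_hole below 0.01 m and value of joint lid above 0.1 rad).
At the end, for the whole second after the job is handed in: The lid stands ajar by more than 0.2 rad, and the dowel is at rest, released, upright within 0.15 rad and with its centre within 8 mm of where it was at the start: at the bottom of the same rack socket (value of joint lid above 0.2 rad and distance of dowel_center from where it was at the start of the episode below 0.008 m and angle between dowel_center's own z axis and vertical below 0.15 rad and linear speed of dowel below 0.02 m/s); the robot touches nothing.
It fails at once if the dowel pushes on the latch with more than 22 N (contact force between dowel and latch above 22 N).
It fails at once if the gripper forces the lid or latch itself (more than 6 N) (contact force between any of the fingers, the arm and lid above 6 N or contact force between any of the fingers, the arm and latch above 6 N).
It fails at once if another thing on the bench is shifted by more than 20 mm (distance of any of tube_a, tube_b, jar, vial_a, vial_b, tape, slide_box from where it was at the start of the episode above 0.02 m).
It also fails if it takes over 54 s, if anything falls off the work surface, if the arm or the gripper's body presses on something with over 40 N, if the wrist force passes 120 N, or if a joint passes its speed limit or range.

ROBOT

A 7-joint arm with a two-finger parallel gripper is mounted at the origin on the work surface. World frame = base frame: x ahead of the robot, y to its left, z up, the work surface at z = 0. Lengths are in m, angles in degrees, forces in N, time in s.
With the tool pointing down it reaches from about 0.425 to 0.875 m from the base axis. Payload 4.7 kg.
Tool frame: the origin (TCP) lies at the very end of the fingers, on their centre line; the grasp point (between the pads) lies 19 mm behind it (env.grasp_offset is the distance from the TCP to the grasp point, in m); z points along the fingers, y is the line along which they close (so a half turn about z gives the same grasp; the last joint's range is limited). The gripper opens to 87 mm and grips with 3 to 60 N. Pads are 19 mm wide; open, the fingers measure 117 mm over their backs; the gripper's body (75 mm by 190 mm) begins 51 mm behind the grasp point.
Start: joints at [-65.14, 18.392, -4.016, 83.108, 1.295, 78.541, -3.26], TCP at [0.265, 0.594, 0.223] pointing down, gripper open.
Joint ranges: [-163.93, 163.93], [-17.29, 119.83], [-79.2, 71.16], [3.27, 140.29], [-89.18, 269.18], [5.43, 117.66], [-154.24, 154.24]. Speed limits (degrees/s): [147.25, 147.25, 180, 180, 180, 180, 180].

INTERFACE

Orientations are given as [roll, pitch, yaw] about the fixed x, y, z axes, in that order (R = Rz(yaw) Ry(pitch) Rx(roll)).
In Python, from cell import env gives the robot as it stands. The module is installed in compiled form; this text tells all that it offers.
- The arm moves only by the tool drive_tool, never from a script. Its argument "moves" is one flat list of numbers, 5 for each row, row after row: the shift along the tool's x, y, z in units of 40 mm (1.0 is 40 mm), then the turn about the tool's z in units of 10 degrees (1.0 is 10 degrees), then the finger opening in mm, from 0 to 87. A call has 1 to 5 rows; each row is the pose to reach, as a shift and turn from the pose commanded when the call began, along the tool's axes at that moment; what a row does not reach only later rows make up. A row lasts 1/8 s, in which the tool goes at most 62.5 mm and 10.7 degrees, less where a joint would pass 70% of its speed; a pose out of reach is approached as far as the arm can. A call with a gripper value outside its range is refused whole. The fingers move at their own pace and stop on an object; "squeeze" is the grip in N (left out, the last holds). Time passes only in rows, so rows that repeat a pose let the fingers close. It gives the time, the measured TCP pose, the force, the opening and the grip force at its end, in the units of the state.
- env.get_obs(): the state, without advancing time (a new reading comes with each control period).
- env.read_camera(name): name is "scene" or "top"; returns (picture, depth): 420x560x3 uint8, red, green, blue; 420x560 float32, m along the optical axis (not along the pixel's ray), 0 where there is no reading.
- env.camera_model(name): a dict with "K" (3x3 intrinsics, pixels), "rvec" (rotation vector, rad) and "tvec" (3), from world to camera coordinates, as OpenCV has them. Camera axes: x right, y down, z forward; pixel columns grow to the right and rows downward; lengths in m; the calibration is good to about 2 mm. A picture is of the moment at which its call begins. camera_model takes no time and is no camera call.
- env.sign_off(): hands the job in; it is judged then, once.
The state is a dict: "time_s": time; "qpos": joint angles; "joint_velocities": joint speeds; "effort": joint torques, N m; "tool_pos": TCP position; "tool_rot": TCP orientation; "force": force on the tool from outside, world axes, zero at the start; "wrist_torque": the same for the moment, N m; "grip_width": finger opening in m; "grasp_force": force on a finger pad.
Only numpy, scipy, OpenCV 4.12 (cv2) and the standard library are available. Lean on these libraries where they do the work, as an engineer would, in place of code of your own. Each camera call takes 0.05 s, during which the arm holds its last target. There are 200 camera calls.

## Working session

There is one attempt and no reset: what is moved stays moved. The work goes in short steps, Python scripts to look and compute and a tool call to move; the robot and the scene stay as the last step left them, time stands still between calls to the robot, and variables do not carry over. Pictures are saved under pics/ and viewed, at most 10 in all, crops included, and the job is handed in when it is done.

Besides the shell and the picture viewer there is one more tool, called as name(argument=value, ...), one argument or row to a line, values as JSON. drive_tool: Moves the arm, as the interface text tells. Its arguments: {"type":"object","properties":{"moves":{"type":"array","items":{"type":"number"}},"squeeze":{"type":"number"}},"required":["moves"]}

```bash
mkdir -p pics
cat > h.py <<'E'
from cell import env
import numpy as np, cv2
def cloud(name):
    im,d=env.read_camera(name); m=env.camera_model(name)
    K=np.array(m["K"]);R=cv2.Rodrigues(np.array(m["rvec"],float))[0];t=np.array(m["tvec"],float).ravel()
    v,u=np.mgrid[:420,:560]
    p=np.stack([(u-K[0,2])/K[0,0]*d,(v-K[1,2])/K[1,1]*d,d],-1)
    P=(p-t)@R
    P[d==0]=np.nan
    return im,P,(K,R,t)
def ray(cam,u,v,z):
    K,R,t=cam; c=-R.T@t; d=R.T@np.linalg.inv(K)@np.array([u,v,1.]); return c+d*(z-c[2])/d[2]
def proj(cam,p):
    K,R,t=cam; q=K@(R@np.array(p)+t); return q[:2]/q[2]
E
python3 - <<'E'
from h import *
for n in("scene","top"):
    im,P,cam=cloud(n); cv2.imwrite(f"pics/{n}0.png",im[:,:,::-1]); np.savez(f"{n}0.npz",im=im,P=P)
    print(n,-cam[1].T@cam[2],cam[0][0,0])
print(env.get_obs())
E
```

```text
scene [ 0.95265641 -0.34868864  0.85313656] 379.34036312149334
top [ 0.3228071  -0.03936719  1.40756594] 432.687726900806
{'time_s': 0.1, 'qpos': array([-65.14156309,  18.43588808,  -4.01698164,  83.16777246,
         1.29578911,  78.53971412,  -3.25984517]), 'joint_velocities': array([-0.07287022, -0.04097705,  0.03112395, -0.16521494,  0.05025395,
       -0.02457628,  0.02073847]), 'effort': array([-5.25681917e-04, -4.92573667e+01, -4.06126454e-01, -3.13400352e+01,
       -6.42372994e-02,  3.94366554e-02,  6.22797097e-05]), 'tool_pos': array([0.26473898, 0.59311014, 0.22156011]), 'tool_rot': array([-1.79901906e+02,  5.68703577e-03,  1.55952848e+02]), 'force': array([-0.16478171, -0.04997944, -0.17494623]), 'wrist_torque': array([ 0.02084294, -0.0086789 ,  0.08268163]), 'grasp_force': 0.0, 'grip_width': 0.08718824340371253}
```

View pics/scene0.png

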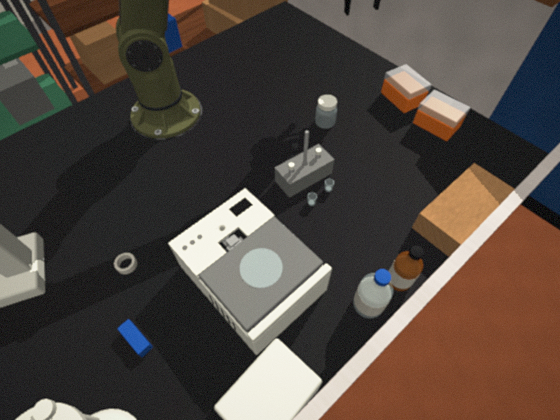

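View pics/top0.png

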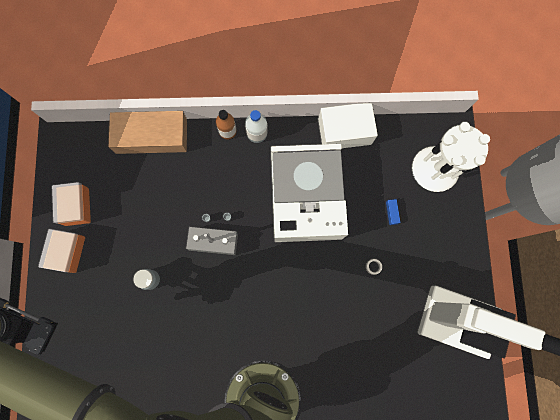

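The scene view shows the dowel at about (306,130)-(306,165) in the rack's middle socket, with the lid latch area near (233,240). In the top view the rack is at (212,240) and the centrifuge at (310,190), with a possible hole near (310,219). I'll zoom in on both.

Run:
```python
from h import *
a=np.load("top0.npz")["im"][185:260,175:355]; b=np.load("scene0.npz")["im"][120:270,165:345]
r=lambda x,s:cv2.resize(x,None,fx=s,fy=s,interpolation=cv2.INTER_CUBIC)[:,:,::-1]
im=np.vstack([r(a,4)[:,:720],r(b[60:135],4)[:,:720]]);im=im[:600]
cv2.imwrite("pics/crop.png",im)
P=np.load("top0.npz")["P"]; 
np.set_printoptions(precision=4,suppress=True)
S=np.load("scene0.npz")["P"]
for nm,Q in(("top",P),("scene",S)):
    z=Q[...,2]; box=(Q[...,0]>.3)&(Q[...,0]<.75)&(abs(Q[...,1])<.35)
    k=box&(z>.054)&(z<.066)&(Q[...,1]>.02)
    p=Q[k][:,:2].astype(np.float32); print(nm,"rack",len(p),cv2.minAreaRect(p),np.median(z[k]))
    k=box&(z>.115)&(z<.122)&(Q[...,1]<.0)
    p=Q[k][:,:2].astype(np.float32); print("deck",len(p),cv2.minAreaRect(p),np.median(z[k]))
    k=box&(z>.1)&(z<.2)&(Q[...,1]>.05); print("dowel",Q[k][:40])
```

```text
top rack 1018 ((0.4609733819961548, 0.220895916223526), (0.12923720479011536, 0.3185747563838959), 20.917728424072266) 0.0605166332151446
deck 2035 ((0.6181378364562988, -0.15845826268196106), (0.2654067873954773, 0.22090895473957062), 0.7262593507766724) 0.11998126447863722
dowel [[0.4916 0.1513 0.1812]
 [0.4915 0.1485 0.1808]
 [0.4915 0.1457 0.1808]
 [0.493  0.1446 0.1687]
 [0.4888 0.1515 0.1801]
 [0.4882 0.148  0.1844]
 [0.4884 0.1455 0.182 ]
 [0.489  0.1434 0.1769]
 [0.492  0.1438 0.1543]
 [0.4862 0.149  0.1779]
 [0.4858 0.1458 0.1801]
 [0.4869 0.1442 0.1712]
 [0.4884 0.1431 0.1592]
 [0.4916 0.1438 0.1345]
 [0.4852 0.1484 0.1626]
 [0.4855 0.146  0.1596]
 [0.4865 0.1443 0.1512]
 [0.4889 0.144  0.1327]
 [0.491  0.1435 0.1159]
 [0.4852 0.149  0.1392]
 [0.4851 0.146  0.1393]
 [0.486  0.1441 0.1322]
 [0.4884 0.1439 0.1125]
 [0.4851 0.1494 0.1162]
 [0.4852 0.1466 0.1146]
 [0.4868 0.1456 0.1007]]
scene rack 1086 ((0.46403998136520386, 0.21477839350700378), (0.12935085594654083, 0.3107928931713104), 20.87790298461914) 0.05907770672992675
deck 4253 ((0.617384135723114, -0.1599311530590057
[... 353 characters left out ...]
69]
 [0.4942 0.1442 0.178 ]
 [0.4945 0.1475 0.176 ]
 [0.4889 0.1428 0.1716]
 [0.4914 0.1438 0.1728]
 [0.4939 0.1448 0.1739]
 [0.4937 0.1486 0.1712]
 [0.4886 0.1434 0.1675]
 [0.4922 0.1432 0.1703]
 [0.494  0.1449 0.1705]
 [0.4932 0.1494 0.1669]
 [0.4901 0.142  0.1661]
 [0.4942 0.1413 0.1696]
 [0.492  0.1473 0.1639]
 [0.4929 0.1499 0.1628]
 [0.4903 0.1421 0.1627]
 [0.4945 0.1413 0.1664]
 [0.4949 0.1444 0.1646]
 [0.4921 0.1511 0.1578]
 [0.4866 0.1426 0.1561]
 [0.4914 0.1412 0.1606]
 [0.4936 0.1425 0.1614]
 [0.4932 0.1466 0.1583]
 [0.485  0.1445 0.1499]
 [0.4899 0.143  0.1546]
 [0.4926 0.1438 0.1562]
 [0.4942 0.1457 0.1561]
 [0.4867 0.143  0.1487]
 [0.4906 0.1425 0.1521]
 [0.4933 0.1432 0.1536]]
```

View pics/crop.png

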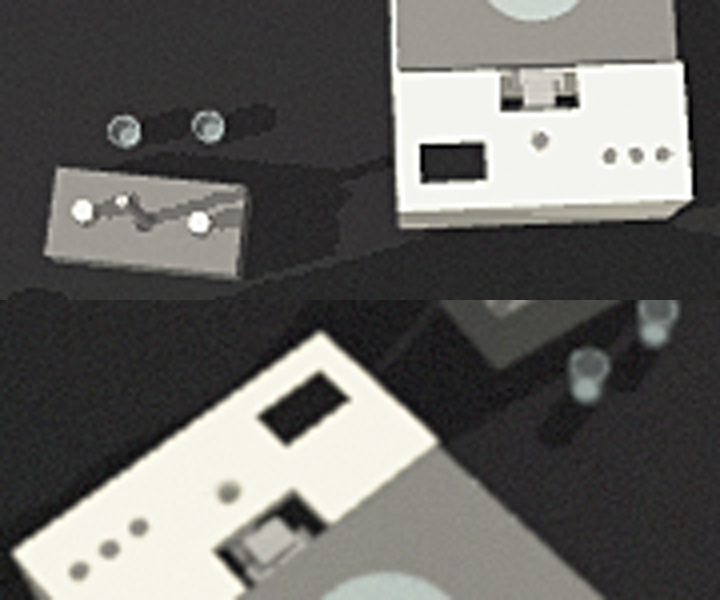

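Crop: the release hole is the grey spot on the deck's midline at crop (540,140), which is about top pixel (310,220) and scene pixel (222,228). The dowel is in the middle socket. Next I'll compute positions from both views.

```bash
cat >> h.py <<'E'
def units(target,yaw=None):
    o=env.get_obs(); p=o["tool_pos"]; from scipy.spatial.transform import Rotation as Ro
    R=Ro.from_euler("xyz",o["tool_rot"],degrees=True).as_matrix()
    s=R.T@(np.array(target)-p)/.04
    t=None if yaw is None else -((yaw-o["tool_rot"][2]+180)%360-180)/10
    print("t",o["time_s"],"pos",p.round(4),"rot",o["tool_rot"].round(2),"F",o["force"].round(2),"grip",round(o["grip_width"],4),"units",s.round(3),"turn",t)
E
python3 - <<'E'
from h import *
from scipy.optimize import least_squares
np.set_printoptions(precision=4,suppress=True)
for n,c in(("top",(310,220)),("scene",(222,228))):
    d=np.load(n+"0.npz"); im,P=d["im"],d["P"]
    m=env.camera_model(n); cam=(np.array(m["K"]),cv2.Rodrigues(np.array(m["rvec"],float))[0],np.array(m["tvec"],float).ravel())
    g=im.mean(2)[c[1]-4:c[1]+5,c[0]-5:c[0]+6]; w=np.clip(g.max()*.93-g,0,None)
    v,u=np.mgrid[c[1]-4:c[1]+5,c[0]-5:c[0]+6]; u0,v0=(u*w).sum()/w.sum(),(v*w).sum()/w.sum()
    print(n,"hole px",u0,v0,ray(cam,u0,v0,.119)); print(g.astype(int))
    z=P[...,2]; k=(z>.11)&(z<.165)&(abs(P[...,0]-.489)<.02)&(abs(P[...,1]-.147)<.02)
    q=P[k]; C=(-cam[1].T@cam[2])[:2]
    f=lambda x:np.hypot(q[:,0]-x[0],q[:,1]-x[1])-.005
    print("dowel",least_squares(f,[.489+(.489-C[0])*.01,.147+(.147-C[1])*.01],loss="soft_l1",f_scale=.001).x,len(q))
    # deck/body rectangle
    k=(z>.116)&(z<.1225)&(abs(P[...,0]-.6)<.2)&(abs(P[...,1]+.16)<.14)&(im.min(2)>150)
    r=cv2.minAreaRect(P[k][:,:2].astype(np.float32)); print("white deck",cv2.boxPoints(r))
    k=(z>.056)&(z<.064)&(abs(P[...,0]-.48)<.08)&(abs(P[...,1]-.147)<.1)
    print("rack",cv2.minAreaRect(P[k][:,:2].astype(np.float32)))
units([.489,.147,.2],180)
E
```

```text
top hole px 309.54507558191034 219.72016195007055 [ 0.5351 -0.1574  0.119 ]
[[242 242 243 244 245 243 243 242 241 242 241]
 [242 243 245 233 237 248 250 246 242 242 242]
 [242 244 238 198 186 134 219 252 245 242 242]
 [243 245 240 167 140 141 144 219 247 242 242]
 [242 244 222 149 143 140 147 225 246 243 241]
 [242 244 250 193 142 144 188 239 244 243 242]
 [242 242 246 251 191 209 238 243 244 242 242]
 [242 242 243 245 248 248 246 243 242 242 242]
 [242 242 242 242 243 243 242 242 242 242 241]]
dowel [0.4899 0.1483] 14
white deck [[ 0.484  -0.0497]
 [ 0.4868 -0.2693]
 [ 0.7746 -0.2657]
 [ 0.7718 -0.046 ]]
rack ((0.48939648270606995, 0.14790356159210205), (0.15055060386657715, 0.0699344202876091), 82.64192199707031)
scene hole px 221.72608378679257 227.77115276623832 [ 0.5363 -0.1598  0.119 ]
[[241 241 242 239 235 232 233 240 242 242 239]
 [241 240 231 214 201 196 200 219 237 242 242]
 [239 231 212 185 160 161 169 188 225 240 242]
 [239 228 197 151 138 132 140 158 210 238 243]
 [238 229 187 137 123 124 125 159 217 239 243]
 [241 236 200 147 120 123 142 187 232 241 242]
 [242 239 227 186 157 158 192 229 240 242 243]
 [242 242 239 236 224 228 239 242 242 243 241]
 [240 242 242 244 241 243 243 243 242 243 243]]
dowel [0.4893 0.1469] 59
white deck [[ 0.4829 -0.0502]
 [ 0.4855 -0.2712]
 [ 0.7741 -0.2677]
 [ 0.7715 -0.0467]]
rack ((0.4895751178264618, 0.14599400758743286), (0.15094515681266785, 0.07307302951812744), 82.89891052246094)
t 0.1 pos [0.2647 0.5931 0.2216] rot [-179.9     0.01  155.95] F [-0.16 -0.05 -0.17] grip 0.0872 units [-9.665 -7.899  0.553] turn -2.4047152103584635
```

drive_tool(
  moves=[-1.9, -1.6, 0, -0.5, 60, -3.8, -3.2, 0, -1.0, 60, -5.1, -4.1, 0, -1.5, 60, -6.3, -5.1, 0, -2.0, 60, -7.5, -6.1, 0, -2.4, 60],
  squeeze=40,
)

```text
time_s: 0.72
tool_pos: [0.4066, 0.3126, 0.2223]
tool_rot: [-180.0, -0.0, -179.9]
force: [0.6, -0.3, 0.6]
grip_width: 0.0605
grasp_force: 0.0
```

```bash
python3 -c "
from h import *
units([.4895,.1476,.205],180)"
```

```text
t 0.725 pos [0.4066 0.3126 0.2223] rot [-180.     -0.   -179.92] F [ 0.61 -0.25  0.64] grip 0.0605 units [-2.067 -4.128  0.433] turn 0.00827931585057513
```

drive_tool(
  moves=[-0.7, -1.4, 0, 0, 60, -1.3, -2.6, 0, 0, 60, -1.7, -3.4, 0, 0, 60, -1.7, -3.4, 0, 0, 60, -1.7, -3.4, 0, 0, 60],
)

```text
time_s: 1.35
tool_pos: [0.4733, 0.1796, 0.2223]
tool_rot: [180.0, -0.0, 180.0]
force: [-0.4, 0.6, -0.0]
grip_width: 0.0599
grasp_force: 0.0
```

```bash
python3 -c "
from h import *
units([.4895,.1476,.205],180)"
```

```text
t 1.35 pos [0.4733 0.1796 0.2223] rot [ 1.7997e+02 -4.0000e-02  1.8000e+02] F [-0.42  0.58 -0.05] grip 0.0599 units [-0.406 -0.8    0.431] turn -0.0004512683336514556
```

drive_tool(
  moves=[-0.4, -0.8, 0.2, 0, 60, -0.4, -0.8, 0.2, 0, 60, -0.4, -0.8, 1.0, 0, 50, -0.4, -0.8, 2.5, 0, 40, -0.4, -0.8, 2.5, 0, 40],
)

```text
time_s: 1.98
tool_pos: [0.4855, 0.1473, 0.1186]
tool_rot: [-179.8, -0.5, -179.9]
force: [0.1, 0.2, 0.6]
grip_width: 0.0421
grasp_force: 0.0
```

Run:
```python
from h import *
units([.4895,.1476,.121],180)
im,P,cam=cloud("scene"); cv2.imwrite("pics/g1.png",cv2.resize(im[40:220,220:400],None,fx=3,fy=3,interpolation=2)[:,:,::-1])
```

```text
t 1.975 pos [0.4855 0.1473 0.1186] rot [-179.81   -0.52 -179.89] F [0.07 0.25 0.59] grip 0.0421 units [-0.1    0.007 -0.062] turn 0.01070876624946777
```

View pics/g1.png

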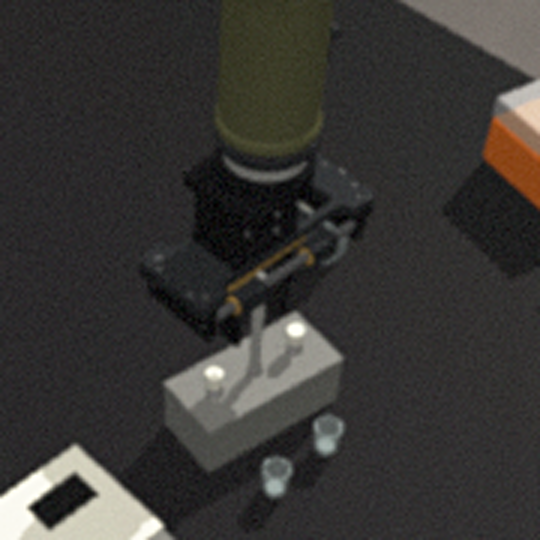

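The fingers straddle the dowel at crop (258,310), above the tube caps. I'll let the arm settle and then close.

drive_tool(
  moves=[0, 0, 0, 0, 40, 0, 0, 0, 0, 30, 0, 0, 0, 0, 18, 0, 0, 0, 0, 18, 0, 0, 0, 0, 18],
)

```text
time_s: 2.65
tool_pos: [0.4899, 0.1467, 0.1228]
tool_rot: [180.0, 0.0, 179.9]
force: [0.9, 0.2, -0.0]
grip_width: 0.0189
grasp_force: 0.0
```

```bash
python3 -c "
from h import *
units([.4895,.1476,.118],180)"
```

```text
t 2.65 pos [0.4899 0.1467 0.1228] rot [1.7999e+02 2.0000e-02 1.7994e+02] F [ 0.92  0.18 -0.03] grip 0.0189 units [0.011 0.023 0.119] turn -0.005742234638003651
```

Settled on the dowel. Close, then lift.

drive_tool(
  moves=[0, 0.02, 0, 0, 18, 0, 0.02, 0, 0, 8, 0, 0.02, 0, 0, 4, 0, 0.02, 0, 0, 0, 0, 0.02, 0, 0, 0],
  squeeze=40,
)

```text
time_s: 3.28
tool_pos: [0.4898, 0.1474, 0.1225]
tool_rot: [180.0, -0.0, 179.9]
force: [1.1, 1.2, -0.3]
grip_width: 0.0093
grasp_force: 40.0
```

```bash
python3 -c "
from h import *
units([.4895,.1476,.118],180)"
```

```text
t 3.275 pos [0.4898 0.1474 0.1225] rot [180.    -0.   179.94] F [ 1.1   1.19 -0.27] grip 0.0093 units [0.008 0.004 0.113] turn -0.005578003695956113
```

drive_tool(
  moves=[0, 0, -0.3, 0, 0, 0, 0, -1.0, 0, 0, 0, 0, -2.0, 0, 0, 0, 0, -3.0, 0, 0, 0, 0, -3.5, 0, 0],
)

```text
time_s: 3.9
tool_pos: [0.4907, 0.1475, 0.2659]
tool_rot: [179.9, 0.2, 179.9]
force: [-0.4, -0.0, -0.9]
grip_width: 0.0089
grasp_force: 40.0
```

drive_tool(
  moves=[0, 0, 0, 0, 0, -0.2, -1.0, 0, 0, 0, -0.4, -2.4, 0, 0, 0, -0.6, -3.8, 0, 0, 0, -0.8, -5.2, 0, 0, 0],
)

```text
time_s: 4.53
tool_pos: [0.5209, -0.0622, 0.2614]
tool_rot: [180.0, -0.1, 180.0]
force: [1.2, 0.7, -1.3]
grip_width: 0.0092
grasp_force: 40.0
```

```bash
python3 -c "
from h import *
units([.5352,-.159,.24],180)"
```

```text
t 4.525 pos [ 0.5209 -0.0622  0.2614] rot [ 1.8000e+02 -9.0000e-02  1.7997e+02] F [ 1.17  0.74 -1.27] grip 0.0092 units [-0.359 -2.419  0.534] turn -0.0029185728261609256
```

drive_tool(
  moves=[-0.2, -1.2, 0.2, 0, 0, -0.34, -2.2, 0.4, 0, 0, -0.34, -2.45, 0.5, 0, 0, -0.34, -2.45, 0.5, 0, 0, -0.34, -2.45, 0.5, 0, 0],
)

```text
time_s: 5.15
tool_pos: [0.5353, -0.1565, 0.2423]
tool_rot: [179.9, -0.0, -179.9]
force: [0.6, -0.5, 0.1]
grip_width: 0.0094
grasp_force: 40.0
```

Run:
```python
from h import *
np.set_printoptions(precision=4,suppress=True)
units([.5352,-.159,.2225],180)
im,P,cam=cloud("scene"); p=env.get_obs()["tool_pos"]
z=P[...,2];k=(z>.148)&(z<.215)&(np.hypot(P[...,0]-p[0],P[...,1]-p[1])<.015)
q=P[k];from scipy.optimize import least_squares
f=lambda x:np.hypot(q[:,0]-x[0]-x[2]*(q[:,2]-.14),q[:,1]-x[1]-x[3]*(q[:,2]-.14))-.005
print(len(q),least_squares(f,[p[0]-.002,p[1],0,0],loss="soft_l1",f_scale=.001).x, q[:,2].min())
print("hole px",proj(cam,[.5352,-.159,.12]),"tip px",proj(cam,[p[0],p[1],p[2]-.1025]))
cv2.imwrite("pics/h1.png",cv2.resize(im[160:260,170:290],None,fx=5,fy=5,interpolation=2)[:,:,::-1])
```

```text
t 5.15 pos [ 0.5353 -0.1565  0.2423] rot [ 179.93   -0.02 -179.9 ] F [ 0.63 -0.49  0.14] grip 0.0094 units [ 0.004 -0.064  0.496] turn 0.010005320125105754
85 [ 0.5349 -0.1579 -0.0079  0.0018] 0.1481351277774391
hole px [221.6318 227.0276] tip px [221.3747 221.7956]
```

View pics/h1.png

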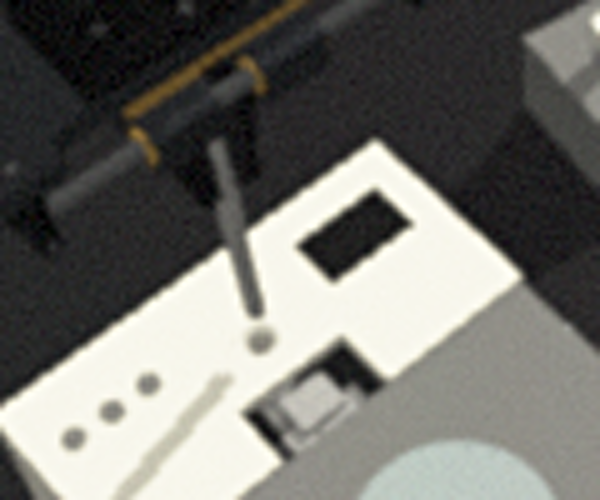

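The tip is at crop (255,315) and the hole at (260,340). The dowel is upright and nearly above the hole, needing about 1–2 mm of correction. I'll apply that and descend gently into the mouth.

drive_tool(
  moves=[-0.03, -0.04, 0, 0, 0, -0.03, -0.04, 0.2, 0, 0, -0.03, -0.04, 0.35, 0, 0, -0.03, -0.04, 0.45, 0, 0, -0.03, -0.04, 0.5, 0, 0],
)

```text
time_s: 5.82
tool_pos: [0.5362, -0.1601, 0.2221]
tool_rot: [180.0, -0.0, 179.9]
force: [0.1, -0.4, -0.2]
grip_width: 0.0095
grasp_force: 40.0
```

drive_tool(
  moves=[0, 0, 0, 0, 0, 0, 0, 0.04, 0, 0, 0, 0, 0.08, 0, 0, 0, 0, 0.08, 0, 0, 0, 0, 0.08, 0, 0],
)

```text
time_s: 6.45
tool_pos: [0.5364, -0.1601, 0.2194]
tool_rot: [180.0, 0.0, 179.9]
force: [-0.7, 0.3, -0.9]
grip_width: 0.009
grasp_force: 40.0
```

drive_tool(
  moves=[0, 0, 0.04, 0, 0, 0, 0, 0.08, 0, 0, 0, 0, 0.1, 0, 0, 0, 0, 0.1, 0, 0, 0, 0, 0.1, 0, 0],
)

```text
time_s: 7.08
tool_pos: [0.5364, -0.1602, 0.2154]
tool_rot: [180.0, 0.0, 179.9]
force: [0.2, 0.8, -1.5]
grip_width: 0.0088
grasp_force: 40.0
```

drive_tool(
  moves=[0, 0, 0.06, 0, 0, 0, 0, 0.12, 0, 0, 0, 0, 0.18, 0, 0, 0, 0, 0.24, 0, 0, 0, 0, 0.24, 0, 0],
)

```text
time_s: 7.7
tool_pos: [0.5362, -0.1602, 0.2054]
tool_rot: [180.0, -0.0, 179.9]
force: [-0.2, -0.7, -0.4]
grip_width: 0.0094
grasp_force: 40.0
```

drive_tool(
  moves=[0, 0, 0.03, 0, 0, 0, 0, 0.06, 0, 0, 0, 0, 0.08, 0, 0, 0, 0, 0.08, 0, 0, 0, 0, 0.08, 0, 0],
)

```text
time_s: 8.32
tool_pos: [0.5364, -0.1601, 0.2025]
tool_rot: [180.0, 0.0, 179.9]
force: [-0.0, 1.1, 0.0]
grip_width: 0.0089
grasp_force: 40.0
```

drive_tool(
  moves=[0, 0, 0.03, 0, 0, 0, 0, 0.06, 0, 0, 0, 0, 0.06, 0, 0, 0, 0, 0.06, 0, 0],
)

```text
time_s: 8.82
tool_pos: [0.5363, -0.1601, 0.2001]
tool_rot: [180.0, -0.0, 179.9]
force: [0.6, 0.7, -1.6]
grip_width: 0.009
grasp_force: 40.0
```

drive_tool(
  moves=[0, 0, 0.03, 0, 0, 0, 0, 0.06, 0, 0, 0, 0, 0.06, 0, 0, 0, 0, 0.06, 0, 0],
)

```text
time_s: 9.32
tool_pos: [0.5364, -0.1601, 0.1977]
tool_rot: [180.0, 0.0, 179.9]
force: [-0.2, 0.0, -1.1]
grip_width: 0.0093
grasp_force: 40.0
```

drive_tool(
  moves=[0, 0, 0.03, 0, 0, 0, 0, 0.06, 0, 0, 0, 0, 0.06, 0, 0, 0, 0, 0.06, 0, 0],
)

```text
time_s: 9.82
tool_pos: [0.5363, -0.1602, 0.1953]
tool_rot: [180.0, -0.0, 179.9]
force: [-0.2, -0.0, -1.2]
grip_width: 0.0092
grasp_force: 40.0
```

drive_tool(
  moves=[0, 0, 0.03, 0, 0, 0, 0, 0.06, 0, 0, 0, 0, 0.06, 0, 0, 0, 0, 0.06, 0, 0],
)

```text
time_s: 10.32
tool_pos: [0.5363, -0.1601, 0.1929]
tool_rot: [180.0, -0.0, 179.9]
force: [-0.6, 0.2, -1.2]
grip_width: 0.0095
grasp_force: 40.0
```

drive_tool(
  moves=[0, 0, 0.03, 0, 0, 0, 0, 0.06, 0, 0, 0, 0, 0.06, 0, 0, 0, 0, 0.06, 0, 0],
)

```text
time_s: 10.82
tool_pos: [0.5363, -0.1601, 0.1905]
tool_rot: [180.0, -0.0, 179.9]
force: [0.6, 0.2, -1.3]
grip_width: 0.0088
grasp_force: 40.0
```

drive_tool(
  moves=[0, 0, 0.03, 0, 0, 0, 0, 0.06, 0, 0, 0, 0, 0.06, 0, 0, 0, 0, 0.06, 0, 0],
)

```text
time_s: 11.32
tool_pos: [0.5364, -0.1602, 0.1881]
tool_rot: [180.0, 0.0, 179.9]
force: [0.1, 0.2, -0.8]
grip_width: 0.0095
grasp_force: 40.0
```

drive_tool(
  moves=[0, 0, 0.03, 0, 0, 0, 0, 0.06, 0, 0, 0, 0, 0.06, 0, 0, 0, 0, 0.06, 0, 0],
)

```text
time_s: 11.82
tool_pos: [0.5363, -0.1602, 0.1859]
tool_rot: [180.0, -0.0, 179.9]
force: [-1.5, 0.5, 4.0]
grip_width: 0.0088
grasp_force: 40.0
```

drive_tool(
  moves=[0, 0, 0.03, 0, 0, 0, 0, 0.06, 0, 0, 0, 0, 0.06, 0, 0, 0, 0, 0.06, 0, 0],
)

```text
time_s: 12.32
tool_pos: [0.5361, -0.1601, 0.1832]
tool_rot: [180.0, -0.0, 180.0]
force: [-2.7, 1.6, 4.7]
grip_width: 0.0091
grasp_force: 40.0
```

Latch touched at TCP z of about 0.187. I'll continue in small steps.

drive_tool(
  moves=[0, 0, 0.03, 0, 0, 0, 0, 0.03, 0, 0, 0, 0, 0.03, 0, 0],
)

```text
time_s: 12.7
tool_pos: [0.5362, -0.1602, 0.182]
tool_rot: [180.0, -0.0, 179.9]
force: [-2.5, 1.9, 4.6]
grip_width: 0.0088
grasp_force: 40.0
```

drive_tool(
  moves=[0, 0, 0.03, 0, 0, 0, 0, 0.03, 0, 0, 0, 0, 0.03, 0, 0],
)

```text
time_s: 13.08
tool_pos: [0.5362, -0.1602, 0.1809]
tool_rot: [180.0, -0.0, 179.9]
force: [-3.1, 1.3, 4.7]
grip_width: 0.0089
grasp_force: 40.0
```

```bash
cat > lid.py <<'E'
from h import *
im,P,c=cloud("scene"); k=(abs(P[...,1]+.16)<.09)&(P[...,0]>.58)&(P[...,0]<.76)
print("lid z pct",np.nanpercentile(P[...,2][k],[5,50,90,97])); units([.536,-.16,.18],180)
E
python3 lid.py
```

```text
lid z pct [0.12386469 0.15715005 0.18367822 0.55682937]
t 13.125 pos [ 0.5362 -0.1601  0.1809] rot [ 1.7999e+02 -2.0000e-02  1.7995e+02] F [-3.18  1.39  5.47] grip 0.0091 units [0.005 0.003 0.022] turn -0.005304791034802747
```

The lid is rising. I'll hold briefly to confirm before withdrawing.

drive_tool(
  moves=[0, 0, 0, 0, 0, 0, 0, 0, 0, 0, 0, 0, 0, 0, 0, 0, 0, 0, 0, 0],
)

```text
time_s: 13.62
tool_pos: [0.5362, -0.1601, 0.1809]
tool_rot: [180.0, -0.0, 179.9]
force: [-2.7, 0.5, 4.7]
grip_width: 0.0091
grasp_force: 40.0
```

```bash
cat >> lid.py <<'E'
cv2.imwrite("pics/lid1.png",cv2.resize(im[130:360,150:350],None,fx=2.5,fy=2.5,interpolation=2)[:,:,::-1])
E
python3 lid.py
```

```text
lid z pct [0.12386817 0.1571017  0.18345801 0.55686478]
t 13.675 pos [ 0.5362 -0.1601  0.1809] rot [ 1.7999e+02 -2.0000e-02  1.7995e+02] F [-4.03  0.13  3.53] grip 0.009 units [0.006 0.003 0.022] turn -0.005150662489236879
```

View pics/lid1.png

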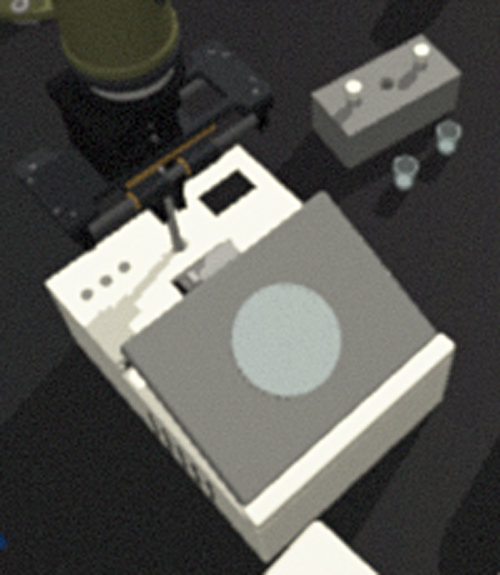

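The lid is clearly ajar (front edge at about crop (225,270)) with the dowel in the hole at (180,245). The empty socket is at (387,84). Withdraw and return.

drive_tool(
  moves=[0, 0, -0.3, 0, 0, 0, 0, -0.8, 0, 0, 0, 0, -1.5, 0, 0, 0, 0, -2.1, 0, 0, 0, 0, -2.1, 0, 0],
)

```text
time_s: 14.3
tool_pos: [0.5383, -0.1609, 0.2671]
tool_rot: [-179.9, 0.3, 179.9]
force: [0.2, -0.1, -1.5]
grip_width: 0.0093
grasp_force: 40.0
```

drive_tool(
  moves=[0.1, 0.8, 0, 0, 0, 0.3, 2.0, 0, 0, 0, 0.5, 3.3, 0, 0, 0, 0.7, 4.6, 0, 0, 0, 0.9, 5.9, 0, 0, 0],
)

```text
time_s: 14.92
tool_pos: [0.5001, 0.0775, 0.2638]
tool_rot: [180.0, 0.0, 179.9]
force: [0.9, 0.4, -0.9]
grip_width: 0.0094
grasp_force: 40.0
```

drive_tool(
  moves=[0.2, 1.2, 0, 0, 0, 0.26, 1.7, 0, 0, 0, 0.26, 1.79, 0, 0, 0, 0.26, 1.79, 0, 0, 0, 0.26, 1.79, 0, 0, 0],
)

```text
time_s: 15.55
tool_pos: [0.4909, 0.1454, 0.2649]
tool_rot: [-180.0, 0.0, 179.8]
force: [-0.2, -1.1, -0.8]
grip_width: 0.0094
grasp_force: 40.0
```

Run:
```python
from h import *
from scipy.optimize import least_squares
np.set_printoptions(precision=4,suppress=True)
units([.4898,.1474,.1235],179.94)
im,P,cam=cloud("scene"); p=env.get_obs()["tool_pos"]
z=P[...,2];k=(z>.1)&(z<p[2]-.03)&(np.hypot(P[...,0]-p[0],P[...,1]-p[1])<.015)
q=P[k]
f=lambda x:np.hypot(q[:,0]-x[0]-x[2]*(q[:,2]-.16),q[:,1]-x[1]-x[3]*(q[:,2]-.16))-.005
print(len(q),least_squares(f,[p[0]-.002,p[1],0,0],loss="soft_l1",f_scale=.001).x, q[:,2].min())
print("tip px",proj(cam,[p[0],p[1],p[2]-.1025]),"socket",proj(cam,[.4898,.1474,.06]))
cv2.imwrite("pics/r1.png",cv2.resize(im[100:210,250:370],None,fx=5,fy=5,interpolation=2)[:,:,::-1])
```

```text
t 15.55 pos [0.4909 0.1454 0.2649] rot [-179.98    0.02  179.76] F [-0.2  -1.08 -0.75] grip 0.0094 units [0.028 0.051 3.536] turn -0.017954713509280396
92 [ 0.4901  0.1439  0.0091 -0.0005] 0.1612022913766649
tip px [306.1556 136.4505] socket [304.5164 162.7363]
```

View pics/r1.png

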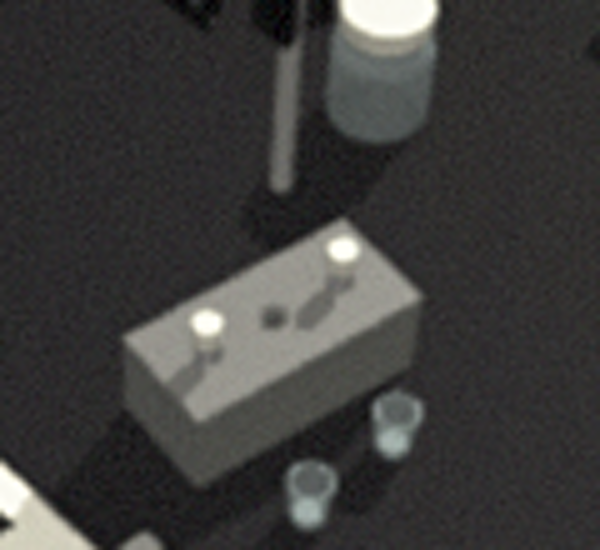

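The dowel tip is at crop (281,190) and the empty socket at (273,317), in line with the prediction. Descend to above the mouth.

drive_tool(
  moves=[0, 0, 0.6, 0, 0, 0, 0, 1.4, 0, 0, 0, 0, 2.1, 0, 0, 0, 0, 2.3, 0, 0, 0, 0, 2.3, 0, 0],
)

```text
time_s: 16.23
tool_pos: [0.4904, 0.147, 0.1732]
tool_rot: [-180.0, -0.0, 179.9]
force: [0.1, 0.1, -0.8]
grip_width: 0.0094
grasp_force: 40.0
```

drive_tool(
  moves=[0, 0, 0, 0, 0, 0, 0, 0, 0, 0],
)

```text
time_s: 16.48
tool_pos: [0.491, 0.1477, 0.1741]
tool_rot: [179.9, 0.1, 179.9]
force: [-0.4, 0.5, -0.8]
grip_width: 0.0091
grasp_force: 40.0
```

```bash
python3 -c "
from h import *
units([.4898,.1474,.1225],179.94)"
```

```text
t 16.475 pos [0.491  0.1477 0.1741] rot [1.7995e+02 1.1000e-01 1.7995e+02] F [-0.4   0.54 -0.8 ] grip 0.0091 units [ 0.031 -0.009  1.29 ] turn 0.0006475552182791944
```

drive_tool(
  moves=[0.03, -0.01, 0.15, 0, 0, 0.03, -0.01, 0.3, 0, 0, 0.03, -0.01, 0.4, 0, 0, 0.03, -0.01, 0.45, 0, 0, 0.03, -0.01, 0.5, 0, 0],
)

```text
time_s: 17.1
tool_pos: [0.4891, 0.1472, 0.1529]
tool_rot: [180.0, 0.0, 179.9]
force: [0.4, 0.2, -0.0]
grip_width: 0.0092
grasp_force: 40.0
```

drive_tool(
  moves=[0, 0, 0.05, 0, 0, 0, 0, 0.1, 0, 0, 0, 0, 0.15, 0, 0, 0, 0, 0.15, 0, 0],
)

```text
time_s: 17.6
tool_pos: [0.489, 0.1472, 0.1468]
tool_rot: [180.0, 0.0, 179.9]
force: [0.5, 0.5, -1.3]
grip_width: 0.0091
grasp_force: 40.0
```

drive_tool(
  moves=[0, 0, 0.12, 0, 0, 0, 0, 0.24, 0, 0, 0, 0, 0.36, 0, 0, 0, 0, 0.46, 0, 0, 0, 0, 0.54, 0, 0],
)

```text
time_s: 18.23
tool_pos: [0.4891, 0.1472, 0.1251]
tool_rot: [180.0, 0.0, 179.9]
force: [0.6, 1.1, 0.3]
grip_width: 0.0091
grasp_force: 40.0
```

drive_tool(
  moves=[0, 0, 0, 0, 0, 0, 0, 0.04, 0, 0, 0, 0, 0.05, 0, 0, 0, 0, 0.05, 0, 0],
)

```text
time_s: 18.73
tool_pos: [0.4891, 0.1471, 0.1234]
tool_rot: [180.0, 0.0, 179.9]
force: [0.0, 0.6, -1.0]
grip_width: 0.0091
grasp_force: 40.0
```

About 1 mm above the floor: press the last bit, then release.

drive_tool(
  moves=[0, 0, 0.02, 0, 0, 0, 0, 0.02, 0, 0, 0, 0, 0.02, 0, 16, 0, 0, 0.02, 0, 30, 0, 0, 0.02, 0, 40],
)

```text
time_s: 19.35
tool_pos: [0.489, 0.1468, 0.1225]
tool_rot: [-180.0, -0.0, 179.9]
force: [0.2, 0.6, 0.4]
grip_width: 0.0285
grasp_force: 0.0
```

drive_tool(
  moves=[0, 0, 0, 0, 45, 0, 0, -0.6, 0, 50, 0, 0, -1.6, 0, 50, 0, 0, -2.8, 0, 50, 0, 0, -4.0, 0, 50],
)

```text
time_s: 19.98
tool_pos: [0.4888, 0.1469, 0.2841]
tool_rot: [180.0, -0.0, 179.9]
force: [0.9, 1.0, 0.3]
grip_width: 0.0497
grasp_force: 0.0
```

drive_tool(
  moves=[0, 0, 0, 0, 50, 0.8, 0, -0.5, 0, 50, 0.8, 0, -0.5, 0, 50, 0.8, 0, -0.5, 0, 50],
)

```text
time_s: 20.48
tool_pos: [0.457, 0.1469, 0.3017]
tool_rot: [-180.0, -0.0, 179.9]
force: [0.2, 0.3, -1.2]
grip_width: 0.0504
grasp_force: 0.0
```

Run:
```python
from h import *
from scipy.optimize import least_squares
np.set_printoptions(precision=4,suppress=True)
units([.4898,.1474,.1235],179.94)
def fit(P):
    z=P[...,2];k=(z>.1)&(z<.178)&(np.hypot(P[...,0]-.489,P[...,1]-.147)<.02); q=P[k]
    f=lambda x:np.hypot(q[:,0]-x[0]-x[2]*(q[:,2]-.14),q[:,1]-x[1]-x[3]*(q[:,2]-.14))-.005
    kk=(z>.17)&(z<.2)&(np.hypot(P[...,0]-.489,P[...,1]-.147)<.02)
    return len(q),least_squares(f,[.489-.002,.147,0,0],loss="soft_l1",f_scale=.001).x, np.sort(P[kk][:,2])[-5:]
print(fit(np.load("scene0.npz")["P"]))
im,P,cam=cloud("scene"); print(fit(P))
k=(abs(P[...,1]+.16)<.09)&(P[...,0]>.58)&(P[...,0]<.76); print("lid",np.nanpercentile(P[...,2][k],[50,90]))
cv2.imwrite("pics/end.png",im[:,:,::-1])
```

```text
t 20.475 pos [0.457  0.1469 0.3017] rot [-179.98   -0.03  179.95] F [ 0.25  0.32 -1.21] grip 0.0504 units [-0.822  0.016  4.454] turn 0.0006733332555910465
(86, array([ 0.4893,  0.147 ,  0.0032, -0.0082]), array([0.1795, 0.1798, 0.18  , 0.1807, 0.1811]))
(88, array([0.4925, 0.1528, 0.0322, 0.0576]), array([0.1784, 0.1787, 0.179 , 0.1794, 0.1795]))
lid [0.1545 0.1795]
```

View pics/end.png

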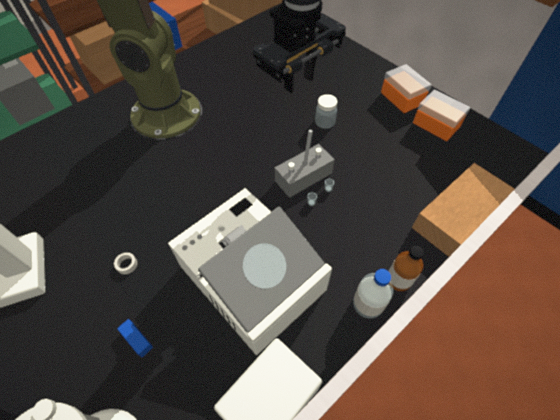

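The dowel stands in its socket at (308,130)-(308,163), leaning 0.066 rad, with its centre about 4 mm off and at full depth. The lid is ajar, the bystanders haven't moved, and the arm is clear. Hand in.

drive_tool(
  moves=[0, 0, 0, 0, 50, 0, 0, 0, 0, 50, 0, 0, 0, 0, 50, 0, 0, 0, 0, 50],
)

```text
time_s: 21.02
tool_pos: [0.4571, 0.1471, 0.3025]
tool_rot: [-180.0, -0.0, 179.9]
force: [-0.2, 0.3, -0.7]
grip_width: 0.0495
grasp_force: 0.0
```

```bash
python3 -c "
from h import *
print(env.sign_off())"
```

```text
the job is handed in; nothing more can be done
None
```

The job is handed in with no verdict returned: the lid is ajar, about 5 N was felt at the latch, and the dowel is back at the bottom of its own socket, leaning about 0.07 rad with its centre about 4 mm off (limits 0.15 rad and 8 mm).

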